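# Ease the spring clip off the copper-wire spindle

## Robot

A 6-joint arm with a two-finger parallel gripper is mounted at the origin on the work surface. World frame = base frame: x ahead of the robot, y to its left, z up, the work surface at z = 0. Lengths are in m, angles in rad, forces in N, time in s.
With the tool pointing down it reaches from about 0.325 to 0.85 m from the base axis. Payload 4.4 kg.
Tool frame: the origin (TCP) lies midway between the tips of the shut fingers; the grasp point (between the pads) lies env.grasp_offset behind it (env.grasp_offset is the distance from the TCP to the grasp point, in m); z points along the fingers, y is the direction in which the jaws open and shut (so a half turn about z gives the same grasp; the last joint's range is limited). The gripper opens to 94 mm and grips with 3 to 60 N. Pads are 16 mm wide; open, the fingers measure 119 mm over their backs; the gripper's body (75 mm by 177 mm) begins 78 mm behind the grasp point.
Start: joints at [-1.474, 0.207, 1.542, -0, 1.393, -0.15], TCP at [0.14, -0.558, 0.205] pointing down, gripper open.
Joint ranges: [-2.73, 2.73], [-0.86, 2.22], [0.23, 2.46], [-1.11, 4.25], [0.08, 2.63], [-2.82, 2.82]. Speed limits (rad/s): [2.79, 2.79, 3.14, 3.14, 3.14, 3.14].

## Interface

Orientations are given as a unit quaternion [x, y, z, w].
In Python, from workcell import env, imaging gives the robot as it stands. The module is installed in compiled form; this text tells all that it offers.
- The arm moves only by the tool step_arm, never from a script. Its argument "motion" is a list of rows, each an object with "linear": the shift along the world's x, y, z in mm, a list of three; "angular": the turn, a rotation vector about the world's x, y, z in degrees, a list of three; "claw": the closure, from -1 (fully open) to 1 (shut). In form: [{"linear": [tx, ty, tz], "angular": [ax, ay, az], "claw": claw}, ...]. A call has 1 to 10 rows; each row is the pose to reach, as a shift and turn from the pose measured when the call began; what a row does not reach only later rows make up. A row lasts 1/12 s, in which the tool goes at most 41.7 mm and 7.16 degrees, less where a joint would pass 70% of its speed; a pose out of reach is approached as far as the arm can. A call with a gripper value outside its range is refused whole. The fingers move at their own pace and stop on an object; the grip force is fixed at half the most. Time passes only in rows, so rows that repeat a pose let the fingers close. It gives the time, the measured TCP pose, the force and the opening at its end, in the units of the state.
- env.state(): the state, without advancing time (a new reading comes with each control period).
- imaging.camera(name): name is "scene" or "side" or "wrist"; returns (picture, depth): 400x640x3 uint8, red, green, blue; 400x640 float32, m along the optical axis (not along the pixel's ray), 0 where there is no reading.
- imaging.get_calibration(name): a dict with "camera_matrix" (3x3 intrinsics, pixels), "position" and "rotation" of the camera in the world. Camera axes: x right, y down, z forward; pixel columns grow to the right and rows downward; lengths in m; the calibration is good to about 2 mm. A picture is of the moment at which its call begins: read the wrist's pose just before it. get_calibration takes no time and is no camera call; for the wrist camera it gives the pose at the moment of the call.
- env.hand_in(): hands the job in, once; it reports no verdict.
The state is a dict: "t": time; "joints": joint angles; "dq": joint speeds; "joint_efforts": joint torques, N m; "position": TCP position; "orientation": TCP orientation; "contact_force": force on the tool from outside, world axes, zero at the start; "moment": the same for the moment, N m; "opening": finger opening in m.
Only numpy, scipy, OpenCV 4.12 (cv2) and the standard library are available. Lean on these libraries where they do the work, as an engineer would, in place of code of your own. Each camera call takes 0.05 s, during which the arm holds its last target.

## Task

The copper wire has to come off its stand: pick up the blue wedge, slide it along the top of that stand's spindle under the brass spring clip so that the clip is forced up off the spindle, and carry it away on the wedge. Lay wedge and clip down on the white sketch pad and let go; do not take hold of the clip with the gripper itself.

Things in the scene. Friction and masses are not known exactly. Their poses are not given: they have to be found in the camera images.
- wedge: loose blue plastic wedge, 80 g (mm). Origin: underside, under mid-handle; x along the blade to its thin tip, z up. Handle block x -22..22, 24 wide (y), 45 high: grip it across y, fingertips 12 or more above the underside to clear spindle and pad. Blade 12 wide: top flat, 18 high to x 64, then ramps down to 3 high at the tip, x 106; underside flat.
- clip: loose brass spring clip, 54 g, slick (mm). Crown 16 (x) x 36 x 3 lies on the spindle; two sprung legs, 28 apart at the crown, close under the spindle, 18 below. Origin: centre of crown's underside; x as stand. A lip slopes up to x -22, its end 13 above the spindle: push the blade (5-20 N) under it along +x till the clip is at x 40-54 of the wedge; it then straddles the blade and lifts off with it.
- stand: fixed stand of the copper wire spool; its twin has green wire and a black clip (mm). Origin on the desk under the clip's centre; x along the spindle from its free end (x -34) to the spool, z up. Spindle 16 thick, 12 wide flat top at z 88. Grey cheek at x 8.5-15.5, top z 122, holds the clip back; the blade passes through its 28 wide open slot. Spool, radius 34, from x 75 stops the blade.
- pad: white sketch pad, fixed, 210 (x) x 150 (y) x 10 mm, flat on the desk, dark wire spiral along one short edge. Origin: centre of its underside, z up; top at z 10.

How it is judged:
By the outcome, as a careful person would: the job done as asked, in the order asked, and still so for the second after the job is handed in, with the robot touching nothing.
It also fails if it takes over 61 s, if anything falls off the work surface, if the arm or the gripper's body presses on something with over 40 N, if the wrist force passes 120 N, or if a joint passes its speed limit or range.

## Working session

There is one attempt and no reset: what is moved stays moved. The work goes in short steps, Python scripts to look and compute and a tool call to move; the robot and the scene stay as the last step left them, time stands still between calls to the robot, and variables do not carry over. Pictures are saved under pics/ and viewed, and the job is handed in when it is done.

Besides the shell and the picture viewer there is one more tool, called after "Call:" in YAML: its name, and indented under it one key for each argument. step_arm: Moves the arm, as the interface text tells. Its arguments: {"type":"object","properties":{"motion":{"type":"array","items":{"type":"object","properties":{"linear":{"type":"array","items":{"type":"number"}},"angular":{"type":"array","items":{"type":"number"}},"claw":{"type":"number"}}}}},"required":["motion"]}

```bash
mkdir -p pics; cat > h.py <<'E'
import numpy as np, cv2
from workcell import env, imaging
def snap(n,tag):
    c=imaging.get_calibration(n); p,d=imaging.camera(n)
    cv2.imwrite(f'pics/{tag}.png',p[:,:,::-1]); np.savez(f'pics/{tag}.npz',p=p,d=d,K=c['camera_matrix'],t=c['position'],R=c['rotation'])
    return p,d,c
def load(tag):
    z=np.load(f'pics/{tag}.npz'); return z['p'],z['d'],z['K'],z['t'],z['R']
def pts(tag):
    p,d,K,t,R=load(tag); v,u=np.mgrid[:400,:640]
    r=np.stack([(u-K[0,2])/K[0,0],(v-K[1,2])/K[1,1],np.ones_like(d)],-1)
    return p,d,(r*d[...,None])@R.T+t
def ray(tag,u,v,z):
    p,d,K,t,R=load(tag); r=R@np.array([(u-K[0,2])/K[0,0],(v-K[1,2])/K[1,1],1]); return t+r*(z-t[2])/r[2]
E
python3 - <<'E'
from h import *
for n in ['scene','side','wrist']:
    p,d,c=snap(n,n+'0'); print(n,c)
print(env.state(),env.grasp_offset)
E
```

```text
scene {'camera_matrix': array([[493.37391615,   0.        , 317.40685922],
       [  0.        , 493.37391615, 200.78507402],
       [  0.        ,   0.        ,   1.        ]]), 'position': array([ 1.16348235, -0.33397982,  0.88522887]), 'rotation': array([ 0.79486576,  0.49593002, -0.17901855, -0.30032348])}
side {'camera_matrix': array([[362.00344074,   0.        , 318.82992645],
       [  0.        , 362.00344074, 204.19706976],
       [  0.        ,   0.        ,   1.        ]]), 'position': array([0.23530717, 0.54182383, 0.52544745]), 'rotation': array([-0.22651589,  0.85403061, -0.45140288,  0.12473056])}
wrist {'camera_matrix': array([[306.91734634,   0.        , 319.57428985],
       [  0.        , 306.91734634, 200.78591699],
       [  0.        ,   0.        ,   1.        ]]), 'position': array([ 0.21378907, -0.53913387,  0.38465842]), 'rotation': array([ 0.78232499, -0.60890823, -0.08052891,  0.10350588])}
{'t': 0.15, 'joints': array([-1.47446957e+00,  2.07253956e-01,  1.54257328e+00, -1.62705504e-05,
        1.39351423e+00, -1.50480129e-01]), 'dq': array([-0.00098007, -0.00097072, -0.00560363, -0.00092577,  0.00066329,
        0.00119171]), 'joint_efforts': array([ 7.60718121e-04, -3.71310246e+01, -2.81812549e+01,  6.98745623e-02,
        3.27619782e-02, -1.02274723e-04]), 'position': array([ 0.14041309, -0.55696426,  0.2045656 ]), 'orientation': array([ 9.92394896e-01,  1.23091861e-01,  1.56695684e-05, -8.74303061e-04]), 'contact_force': array([-0.04639366,  0.85790836, -0.07144143]), 'moment': array([-0.00462779,  0.03743559, -0.01262653]), 'opening': 0.09414029568489407} 0.0188
```

Rotation is a quaternion; fix the helper.

```bash
sed -i "s/R=c\['rotation'\])/R=Rot.from_quat(c['rotation']).as_matrix())/; 1a from scipy.spatial.transform import Rotation as Rot" h.py
python3 - <<'E'
from h import *
for n in ['scene','side','wrist']: 
    z=dict(np.load(f'pics/{n}0.npz')); z['R']=Rot.from_quat(z['R']).as_matrix(); np.savez(f'pics/{n}0.npz',**z)
E
```

```text
(no output)
```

View pics/scene0.png

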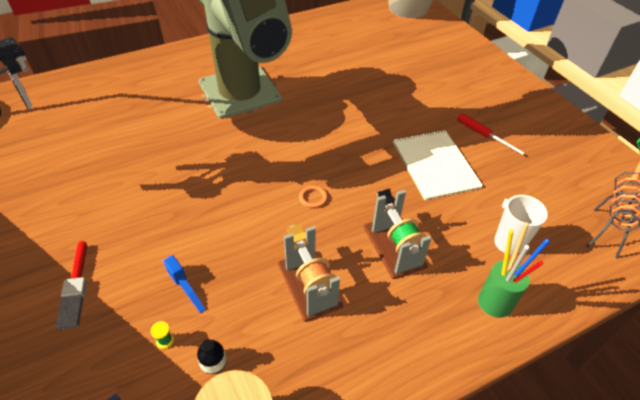

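View pics/side0.png

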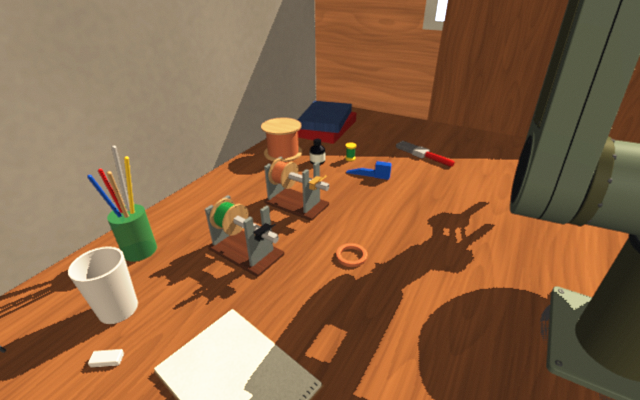

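View pics/wrist0.png

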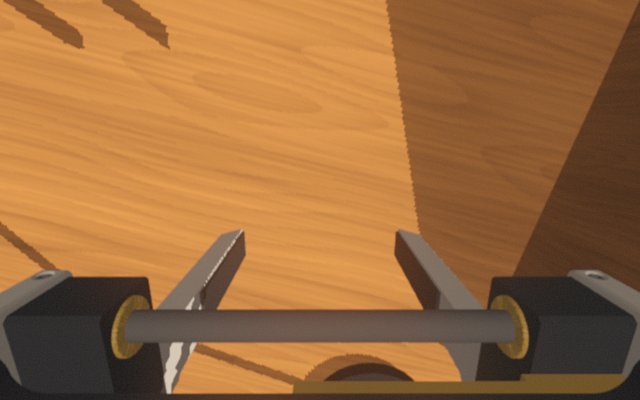

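The scene view shows the blue wedge at about (185,283), tip toward (202,310). The copper stand is at (312,275), with its brass clip near (297,232), and the pad is at (437,165). Next I'll measure them.

```bash
cat > m.py <<'E'
from h import *
for tag in ['scene0','side0']:
    p,d,X=pts(tag); hsv=cv2.cvtColor(p,cv2.COLOR_RGB2HSV); ok=d>0
    win={'scene0':dict(w=(150,210,250,320),c=(280,345,220,325),pd=(385,490,125,205)),'side0':dict(w=(340,400,155,190),c=(260,335,150,220),pd=(150,330,305,399))}[tag]
    def roi(k):
        m=np.zeros(d.shape,bool);a,b,c,e=win[k];m[c:e,a:b]=1;return m&ok
    H,S,V=[hsv[...,i].astype(int) for i in range(3)]
    m=roi('w')&(H>100)&(H<130)&(S>120)
    P=X[m]; print(tag,'wedge n',len(P),'z',np.percentile(P[:,2],[1,50,99]).round(4))
    for nm,q in [('top',P[P[:,2]>.038]),('blade',P[(P[:,2]<.022)&(P[:,2]>.001)]),('all',P)]:
        if len(q)>3:
            (cx,cy),(w,h),a=cv2.minAreaRect(q[:,:2].astype(np.float32)*1000); print(nm,len(q),'mean',q.mean(0).round(4),'rect',round(cx,1),round(cy,1),round(w,1),round(h,1),round(a,1))
    # brass clip: yellow/orange
    m=roi('c')&(X[...,2]>.085)&(X[...,2]<.105)&(S>120)
    print('sat band z .085-.105'); P=X[m]; 
    for q,hh in list(zip(P,np.c_[H[m],S[m],V[m]]))[::max(1,len(P)//25)]: print(q.round(4),hh)
    m=roi('c')&(S<70)&(X[...,2]>.03)
    P=X[m]; print('grey n',len(P),'z',np.percentile(P[:,2],[1,50,99]).round(4))
    (c,s,a)=cv2.minAreaRect(P[:,:2].astype(np.float32)*1000); print('grey rect',c,s,a)
    m=roi('pd')&(S<80)&(X[...,2]>.004)&(X[...,2]<.02); P=X[m]
    print('pad n',len(P),'z',np.median(P[:,2]).round(4),cv2.minAreaRect(P[:,:2].astype(np.float32)*1000))
E
python3 m.py
python3 - <<'E'
from h import *
p=cv2.imread('pics/scene0.png'); cv2.imwrite('pics/scene0z.png',cv2.resize(p[210:330,150:350],None,fx=4,fy=4,interpolation=2))
p=cv2.imread('pics/side0.png'); cv2.imwrite('pics/side0z.png',cv2.resize(p[130:230,240:400],None,fx=5,fy=5,interpolation=2))
E
```

```text
scene0 wedge n 578 z [0.0038 0.0205 0.0481]
top 209 mean [ 0.5431 -0.3396  0.045 ] rect 540.7 -339.9 43.9 22.3 13.3
blade 297 mean [ 0.5964 -0.3275  0.0141] rect 582.7 -328.3 121.5 21.2 16.8
all 578 mean [ 0.5723 -0.3333  0.0271] rect 581.0 -330.5 126.6 22.3 13.3
sat band z .085-.105
[ 0.5986 -0.0817  0.1034] [ 15 185 234]
[ 0.6019 -0.0855  0.0995] [ 19 188 229]
[ 0.6021 -0.0966  0.0994] [ 19 189 229]
[ 0.6073 -0.0814  0.0936] [ 16 187 229]
[ 0.6071 -0.099   0.0967] [ 19 189 229]
[ 0.6111 -0.0854  0.0904] [ 20 186 240]
[ 0.6118 -0.0969  0.0912] [ 20 185 242]
[ 0.6136 -0.1021  0.0897] [ 20 173 245]
[ 0.6256 -0.0856  0.0912] [ 21 178 248]
[ 0.6278 -0.0933  0.0916] [ 19 165 236]
[ 0.6989 -0.0781  0.1022] [ 15 155 153]
[ 0.7035 -0.0847  0.1025] [ 10 182 139]
[ 0.6974 -0.1132  0.1028] [ 12 177 205]
[ 0.6974 -0.1195  0.1002] [ 13 171 210]
[ 0.7178 -0.0877  0.1038] [  9 186 167]
[ 0.697  -0.1298  0.0962] [ 17 149 229]
[ 0.6963 -0.1275  0.0903] [ 12 170 205]
[ 0.7032 -0.1244  0.0945] [ 19 150 255]
[ 0.7341 -0.075   0.1007] [ 13 181 207]
[ 0.715  -0.1217  0.0989] [ 22 137 255]
[ 0.7358 -0.090
[... 1368 characters left out ...]
[ 0.7298 -0.0768  0.0885] [  9 177 148]
[ 0.695  -0.0875  0.0927] [ 16 147 180]
[ 0.7002 -0.0739  0.0952] [ 13 161 158]
[ 0.7113 -0.0762  0.0882] [  9 183 155]
[ 0.6978 -0.0741  0.0902] [ 16 150 175]
[ 0.6969 -0.0725  0.0884] [ 16 149 178]
[ 0.6966 -0.0719  0.086 ] [ 16 149 180]
[ 0.6223 -0.0987  0.0906] [ 20 177 241]
[ 0.6154 -0.0965  0.091 ] [ 19 179 240]
[ 0.6019 -0.0829  0.0991] [ 16 174 155]
[ 0.6186 -0.0787  0.091 ] [ 17 184 195]
grey n 790 z [0.0309 0.0829 0.1214]
grey rect (682.3153076171875, -113.41429138183594) (153.0810089111328, 432.2096252441406) 31.274457931518555
pad n 8905 z 0.009 ((500.4443359375, 341.8050231933594), (150.03396606445312, 211.437744140625), 79.28524017333984)
```

View pics/scene0z.png

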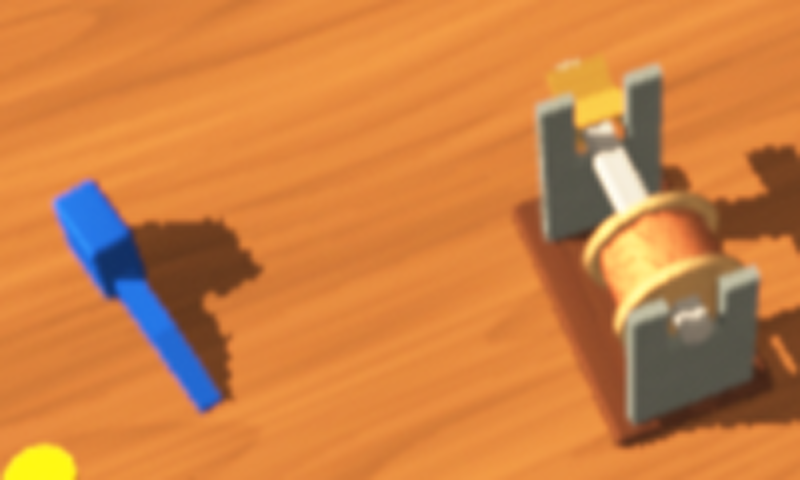

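View pics/side0z.png

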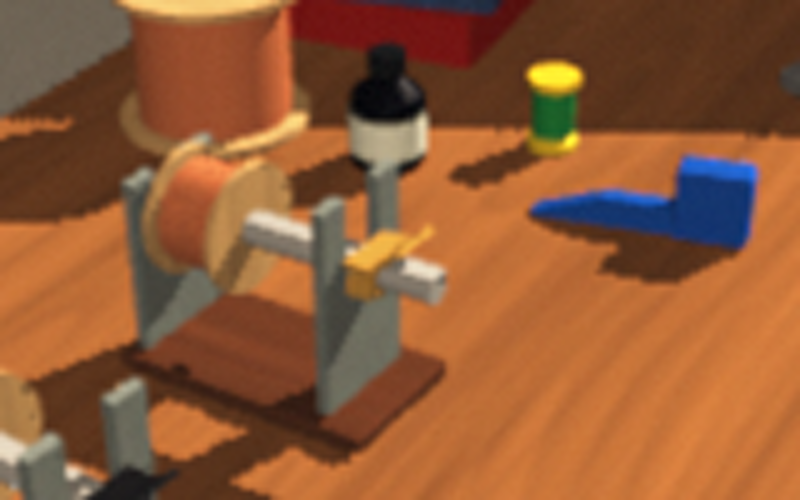

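```bash
cat > m2.py <<'E'
from h import *
def line(P):
    c=P.mean(0);u,s,v=np.linalg.svd(P-c);d=v[0]*np.sign(v[0][0]);return c,np.degrees(np.arctan2(d[1],d[0])),s/np.sqrt(len(P))
for tag,wc,ww in [('scene0',(280,345,220,325),(150,210,250,320)),('side0',(260,335,150,220),(340,400,155,190))]:
    p,d,X=pts(tag); hsv=cv2.cvtColor(p,cv2.COLOR_RGB2HSV);H,S,V=[hsv[...,i].astype(int) for i in range(3)]
    m=np.zeros(d.shape,bool);a,b,c,e=wc;m[c:e,a:b]=1;m&=d>0
    Z=X[...,2]
    box=m&(X[...,0]>.56)&(X[...,0]<.80)&(X[...,1]>-.17)&(X[...,1]<-.03)
    q=box&(S<70)&(Z>.116)&(Z<.128); P=X[q]
    for nm,s in [('near',P[P[:,0]<.68]),('far',P[P[:,0]>.68])]:
        if len(s)>2: print(tag,nm,'prong top n',len(s),'z',s[:,2].mean().round(4),line(s[:,:2]),'ends',s[s[:,1].argmin()].round(4),s[s[:,1].argmax()].round(4))
        for g in [s[s[:,1]>-.09],s[s[:,1]<-.09]]:
            if len(g): print('   prong',len(g),g.mean(0).round(4), g.min(0).round(4),g.max(0).round(4))
    q=box&(S<70)&(V>150)&(Z>.07)&(Z<.092)
    P=X[q]; print('white n',len(P),P[:,2].min(),P[:,2].max())
    t=P[abs(P[:,2]-.088)<.002]; print('sp top',len(t),line(t[:,:2]),t.min(0).round(4),t.max(0).round(4))
    q=box&(abs(H-19)<6)&(S>120)&(X[...,0]<.645)&(Z>.088)&(Z<.106); P=X[q]
    cr=P[P[:,2]<.0925];print('crown',len(cr),cr.mean(0).round(4),cv2.minAreaRect(cr[:,:2].astype(np.float32)*1000))
    lp=P[P[:,2]>.0935];print('lip',len(lp),lp.mean(0).round(4),lp.min(0).round(4),lp.max(0).round(4))
    # wedge
    m=np.zeros(d.shape,bool);a,b,c,e=ww;m[c:e,a:b]=1;m&=(d>0)&(H>100)&(H<130)&(S>120)
    bl=X[m&(Z>.016)&(Z<.0205)&(X[...,0]>.56)]; print('blade top',len(bl),bl.mean(0).round(4),line(bl[:,:2]))
    al=X[m&(X[...,0]>.575)];print('blade all',len(al),line(al[:,:2]),'tip',al[al[:,0].argsort()[-6:]].mean(0).round(4))
    tp=X[m&(abs(Z-.045)<.003)]; print('htop',len(tp),tp.mean(0).round(4),cv2.minAreaRect(tp[:,:2].astype(np.float32)*1000))
E
python3 m2.py
```

```text
scene0 near prong top n 59 z 0.1213 (array([ 0.63360688, -0.09987917]), np.float64(87.85772814414614), array([0.02345667, 0.00184641])) ends [ 0.6336 -0.1297  0.1169] [ 0.6355 -0.0684  0.1192]
   prong 29 [ 0.6345 -0.0765  0.1213] [ 0.6299 -0.0842  0.116 ] [ 0.638  -0.0684  0.1264]
   prong 30 [ 0.6328 -0.1225  0.1213] [ 0.6284 -0.1297  0.1163] [ 0.6353 -0.1143  0.1255]
white n 183 0.07043421950428963 0.09182726028770982
sp top 121 (array([ 0.67256126, -0.10038267]), np.float64(-3.4093706710775655), array([0.03763371, 0.00525912])) [ 0.6278 -0.1352  0.0861] [ 0.7488 -0.0835  0.09  ]
crown 68 [ 0.6181 -0.0929  0.091 ] ((608.0361328125, -91.2843246459961), (26.443065643310547, 43.99856185913086), 79.5503921508789)
lip 128 [ 0.6062 -0.0963  0.0986] [ 0.5979 -0.1136  0.0936] [ 0.6349 -0.0801  0.1057]
blade top 119 [ 0.5854 -0.3291  0.0183] (array([ 0.58539445, -0.32905704]), np.float64(13.22390642887355), array([0.0153623 , 0.00356905]))
blade all 217 (array([ 0.60973408, -0.32412069]), np.float64(13.505545672298188), array([0.01952435, 0.00351777])) tip [ 0.6425 -0.3179  0.0052]
htop 18
[... 650 characters left out ...]
00340865])) [ 0.5865 -0.1056  0.086 ] [ 0.6924 -0.09    0.0888]
crown 56 [ 0.6191 -0.0955  0.09  ] ((619.4539794921875, -96.86420440673828), (16.87860107421875, 36.73720932006836), 6.60296106338501)
lip 18 [ 0.6007 -0.0919  0.0995] [ 0.596  -0.1084  0.0937] [ 0.608  -0.0806  0.1027]
blade top 27 [ 0.5823 -0.3278  0.017 ] (array([ 0.58227873, -0.32784225]), np.float64(7.4713036049362005), array([0.01158122, 0.00378792]))
blade all 116 (array([ 0.60066762, -0.32195145]), np.float64(13.915264642101462), array([0.01758915, 0.00534521])) tip [ 0.6354 -0.3161  0.0033]
htop 55 [ 0.5365 -0.3369  0.0436] ((537.36328125, -337.4815673828125), (39.60658645629883, 22.460956573486328), 17.475374221801758)
```

Two-camera averages:

| Item | Position (m) | Yaw |
|---|---|---|
| Wedge handle | (0.539, -0.3385) | about 13.4° |
| Stand origin | (0.620, -0.098) | about -2.1° |
| Pad centre | (0.501, 0.342) | to be computed |

The two views disagree by about 3 mm, so I'll check with the wrist camera from close up.

Call:
step_arm:
  motion:
    - {"linear": [40,22,0],"angular": [0,0,0],"claw": -1}
    - {"linear": [75,41,0],"angular": [0,0,0],"claw": -1}
    - {"linear": [110,60,0],"angular": [0,0,0],"claw": -1}
    - {"linear": [145,79,0],"angular": [0,0,0],"claw": -1}
    - {"linear": [180,98,0],"angular": [0,0,0],"claw": -1}
    - {"linear": [215,117,0],"angular": [0,0,0],"claw": -1}
    - {"linear": [250,136,0],"angular": [0,0,0],"claw": -1}
    - {"linear": [285,155,0],"angular": [0,0,0],"claw": -1}
    - {"linear": [310,170,0],"angular": [0,0,-0.7],"claw": -1}
    - {"linear": [330,180,0],"angular": [0,0,-0.7],"claw": -1}

```text
t: 0.98
position: [0.4725, -0.3746, 0.2041]
orientation: [0.993, 0.118, 0.0, -0.001]
contact_force: [0.5, -0.8, -0.6]
opening: 0.0942
```

Call:
step_arm:
  motion:
    - {"linear": [25,13,0],"angular": [0,0,0],"claw": -1}
    - {"linear": [50,27,0],"angular": [0,0,0],"claw": -1}
    - {"linear": [62,34,0],"angular": [0,0,0],"claw": -1}
    - {"linear": [66,36,0],"angular": [0,0,0],"claw": -1}
    - {"linear": [66,36,0],"angular": [0,0,0],"claw": -1}
    - {"linear": [66,36,0],"angular": [0,0,0],"claw": -1}

```text
t: 1.48
position: [0.5375, -0.3392, 0.2038]
orientation: [0.993, 0.118, -0.001, -0.001]
contact_force: [-0.2, 0.3, -0.1]
opening: 0.094
```

```bash
python3 - <<'E'
from h import *
snap('wrist','w1'); s=env.state(); print(s['t'],s['position'],Rot.from_quat(s['orientation']).as_matrix().round(4))
p,d,X=pts('w1'); hsv=cv2.cvtColor(p,cv2.COLOR_RGB2HSV);H,S,V=[hsv[...,i].astype(int) for i in range(3)]
m=(d>0)&(H>100)&(H<130)&(S>120); Z=X[...,2]; P=X[m]; print(len(P),P.min(0),P.max(0))
for nm,q in [('htop',m&(abs(Z-.045)<.004)),('blade',m&(Z<.022)&(Z>.002))]:
    A=X[q]; print(nm,len(A),A.mean(0).round(4) if len(A) else '', cv2.minAreaRect(A[:,:2].astype(np.float32)*1000) if len(A) else '')
E
```

```text
1.5333 [ 0.53724059 -0.33944788  0.20390148] [[ 9.724e-01  2.332e-01 -1.300e-03]
 [ 2.332e-01 -9.724e-01  2.800e-03]
 [-6.000e-04 -3.000e-03 -1.000e+00]]
1160 [ 0.51801522 -0.35460897  0.00428492] [ 0.64113748 -0.31452553  0.04802191]
htop 624 [ 0.5395 -0.3411  0.0457] ((539.072021484375, -341.2014465332031), (39.63387680053711, 20.41558074951172), 13.229474067687988)
blade 536 [ 0.6034 -0.3268  0.0151] ((601.9756469726562, -326.9110412597656), (78.5958480834961, 9.807472229003906), 12.066386222839355)
```

View pics/w1.png

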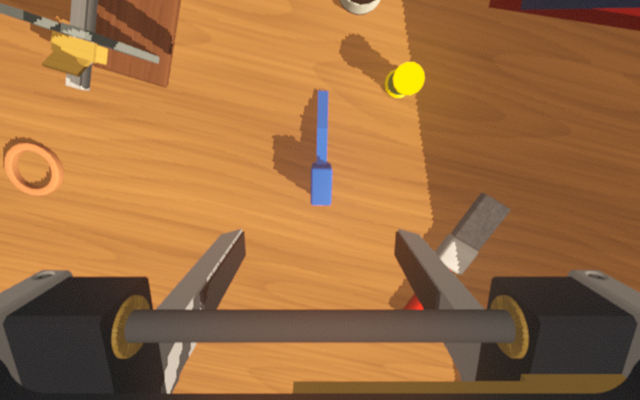

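Wrist view: wedge handle at (320,185), blade pointing up the image, with a red-handled trowel to the right at (415,305). I'll check the fingers' clearance from the trowel.

```bash
python3 - <<'E'
from h import *
print(ray('scene0',83,243,.01),ray('scene0',72,285,.01),ray('w1',430,290,.01))
E
```

```text
[ 0.37675972 -0.49859778  0.01      ] [ 0.47535421 -0.53598333  0.01      ] [ 0.4255214  -0.52252092  0.01      ]
```

The trowel is well clear, so I'll descend to TCP z of about 15 mm.

Call:
step_arm:
  motion:
    - {"linear": [2,-1,-35],"angular": [0,0,0],"claw": -0.3}
    - {"linear": [2,-1,-75],"angular": [0,0,0],"claw": -0.3}
    - {"linear": [2,-1,-110],"angular": [0,0,0],"claw": -0.3}
    - {"linear": [2,-1,-140],"angular": [0,0,0],"claw": -0.3}
    - {"linear": [2,-1,-165],"angular": [0,0,0],"claw": -0.3}
    - {"linear": [2,-1,-180],"angular": [0,0,0],"claw": -0.3}
    - {"linear": [2,-1,-187],"angular": [0,0,0],"claw": -0.3}
    - {"linear": [2,-1,-189],"angular": [0,0,0],"claw": -0.3}
    - {"linear": [2,-1,-189],"angular": [0,0,0],"claw": -0.3}

```text
t: 2.28
position: [0.5388, -0.3414, 0.0152]
orientation: [0.993, 0.117, -0.0, -0.001]
contact_force: [0.6, -0.2, 0.8]
opening: 0.0609
```

Call:
step_arm:
  motion:
    - {"linear": [0,0,0],"angular": [0,0,0],"claw": 0.2}
    - {"linear": [0,0,0],"angular": [0,0,0],"claw": 0.5}
    - {"linear": [0,0,0],"angular": [0,0,0],"claw": 1}
    - {"linear": [0,0,0],"angular": [0,0,0],"claw": 1}
    - {"linear": [0,0,0],"angular": [0,0,0],"claw": 1}
    - {"linear": [0,0,0],"angular": [0,0,0],"claw": 1}
    - {"linear": [0,0,0],"angular": [0,0,0],"claw": 1}
    - {"linear": [0,0,0],"angular": [0,0,0],"claw": 1}

```text
t: 2.95
position: [0.5389, -0.3413, 0.0156]
orientation: [0.993, 0.117, -0.0, -0.001]
contact_force: [0.2, 0.7, 2.4]
opening: 0.0238
```

The opening is 23.8 mm, which matches the 24 mm handle. Now lift.

Call:
step_arm:
  motion:
    - {"linear": [0,0,15],"angular": [0,0,0],"claw": 1}
    - {"linear": [0,0,40],"angular": [0,0,0],"claw": 1}
    - {"linear": [0,0,75],"angular": [0,0,0],"claw": 1}
    - {"linear": [0,0,110],"angular": [0,0,0],"claw": 1}
    - {"linear": [0,0,135],"angular": [0,0,0],"claw": 1}
    - {"linear": [0,0,150],"angular": [0,0,0],"claw": 1}
    - {"linear": [0,0,155],"angular": [0,0,0],"claw": 1}
    - {"linear": [0,0,155],"angular": [0,0,0],"claw": 1}

```text
t: 3.62
position: [0.5397, -0.3419, 0.1722]
orientation: [0.993, 0.117, 0.001, -0.0]
contact_force: [-0.8, 0.2, -0.4]
opening: 0.0239
```

Call:
step_arm:
  motion:
    - {"linear": [-6,20,0],"angular": [0,0,-1.5],"claw": 1}
    - {"linear": [-15,50,0],"angular": [0,0,-3.5],"claw": 1}
    - {"linear": [-24,80,0],"angular": [0,0,-5.5],"claw": 1}
    - {"linear": [-33,110,0],"angular": [0,0,-7.5],"claw": 1}
    - {"linear": [-42,140,0],"angular": [0,0,-9.5],"claw": 1}
    - {"linear": [-51,170,0],"angular": [0,0,-11.5],"claw": 1}
    - {"linear": [-60,200,0],"angular": [0,0,-13.5],"claw": 1}
    - {"linear": [-69,230,0],"angular": [0,0,-14.5],"claw": 1}
    - {"linear": [-75,245,0],"angular": [0,0,-15.5],"claw": 1}
    - {"linear": [-75,249,0],"angular": [0,0,-15.5],"claw": 1}

```text
t: 4.45
position: [0.4617, -0.0898, 0.1695]
orientation: [1.0, -0.017, -0.002, -0.001]
contact_force: [0.5, 0.2, -0.5]
opening: 0.0239
```

Call:
step_arm:
  motion:
    - {"linear": [0,0,0],"angular": [0,0,0],"claw": 1}
    - {"linear": [0,0,0],"angular": [0,0,0],"claw": 1}

```text
t: 4.62
position: [0.4608, -0.0896, 0.168]
orientation: [1.0, -0.016, -0.003, -0.002]
contact_force: [-0.8, -0.7, -1.3]
opening: 0.0237
```

```bash
python3 - <<'E'
from h import *
for n in ['wrist','side','scene']: snap(n,n[0]+n[1]+'2')
s=env.state(); print(s['t'],s['position'],Rot.from_quat(s['orientation']).as_matrix().round(4))
E
```

```text
4.7667 [ 0.46193646 -0.09073437  0.16906861] [[ 0.9994 -0.0347 -0.0046]
 [-0.0347 -0.9994  0.0025]
 [-0.0047 -0.0024 -1.    ]]
```

View pics/wr2.png

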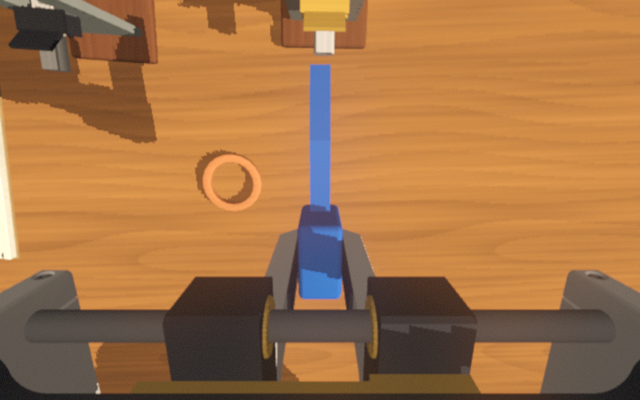

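View pics/si2.png

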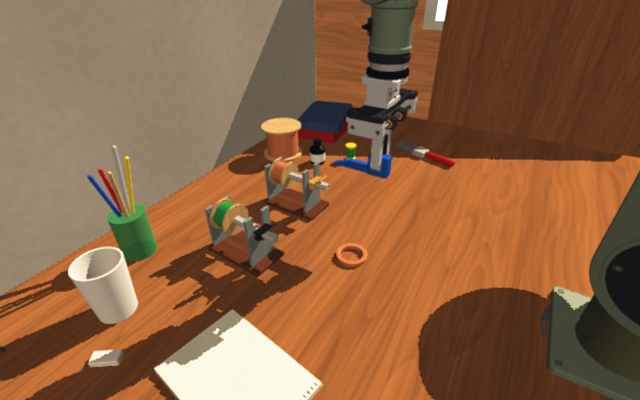

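The wrist view shows the blade from (320,210) to tip (320,66), nearly in line with the spindle end at (324,42). I'll measure its height, pitch and lateral offset.

```bash
python3 - <<'E'
from h import *
p,d,X=pts('wr2'); hsv=cv2.cvtColor(p,cv2.COLOR_RGB2HSV);H,S,V=[hsv[...,i].astype(int) for i in range(3)]
Z=X[...,2]
m=(d>0)&(H>100)&(H<130)&(S>100)
B=X[m]; print('blue z',np.percentile(B[:,2],[1,50,99]),'x',B[:,0].min(),B[:,0].max())
for a in np.arange(.43,.58,.01):
    q=B[(B[:,0]>=a)&(B[:,0]<a+.01)]
    if len(q): print(round(a+.005,3),len(q),'y',q[:,1].min().round(4),q[:,1].max().round(4),'mid',((q[:,1].min()+q[:,1].max())/2).round(4),'z',np.median(q[:,2]).round(4))
b=m&(abs(X[...,0]-.51)<.012)
u=[ (r,np.where(m[r])[0].min(),np.where(m[r])[0].max()) for r in range(66,205,15) if m[r].any()]; print(u)
q=(d>0)&(S<70)&(V>130)&(abs(Z-.088)<.005)&(X[...,0]<.62)&(abs(X[...,1]+.1)<.03); W=X[q]; print('spindle',len(W),W.mean(0),W.min(0),W.max(0))
q=(d>0)&(abs(H-19)<8)&(S>120)&(Z>.086)&(Z<.11)&(abs(X[...,1]+.1)<.04)&(X[...,0]<.66); W=X[q]; print('clip',len(W),W.mean(0),W.min(0),W.max(0))
q=(d>0)&(S<70)&(Z>.115)&(Z<.127)&(X[...,0]<.66)&(abs(X[...,1]+.1)<.05); W=X[q]; print('prongs',len(W),W.min(0) if len(W) else'',W.max(0) if len(W) else'')
E
python3 -c "
import cv2
p=cv2.imread('pics/wr2.png'); cv2.imwrite('pics/wr2z.png',cv2.resize(p[0:110,260:390],None,fx=5,fy=5,interpolation=2))
p=cv2.imread('pics/si2.png'); cv2.imwrite('pics/si2z.png',cv2.resize(p[130:230,260:400],None,fx=5,fy=5,interpolation=2))"
```

```text
blue z [0.15643577 0.19688296 0.19946781] x 0.4391667941832844 0.5664220100428168
0.435 6 y -0.1001 -0.0878 mid -0.094 z 0.1972
0.445 601 y -0.1014 -0.0791 mid -0.0903 z 0.1982
0.455 701 y -0.1021 -0.0789 mid -0.0905 z 0.1983
0.465 720 y -0.1038 -0.0794 mid -0.0916 z 0.1982
0.475 749 y -0.103 -0.0799 mid -0.0914 z 0.1982
0.485 387 y -0.1024 -0.0814 mid -0.0919 z 0.1963
0.495 292 y -0.0966 -0.0863 mid -0.0915 z 0.1712
0.505 307 y -0.0975 -0.0867 mid -0.0921 z 0.171
0.515 343 y -0.0977 -0.0866 mid -0.0922 z 0.171
0.525 353 y -0.098 -0.0869 mid -0.0924 z 0.1706
0.535 352 y -0.0983 -0.0873 mid -0.0928 z 0.1672
0.545 355 y -0.0987 -0.0875 mid -0.0931 z 0.1635
0.555 347 y -0.099 -0.0878 mid -0.0934 z 0.16
0.565 210 y -0.0992 -0.0886 mid -0.0939 z 0.1571
[(66, np.int64(311), np.int64(329)), (81, np.int64(311), np.int64(329)), (96, np.int64(310), np.int64(329)), (111, np.int64(310), np.int64(329)), (126, np.int64(311), np.int64(329)), (141, np.int64(310), np.int64(329)), (156, np.int64(310), np.int64(329)), (171, np.int64(311), np.int64(328)), (186, np.int64(311), np.int64(328)), (201, np.int64(311), np.int64(328))]
spindle 416 [ 0.5923068 -0.0978587  0.0882389] [ 0.58504601 -0.105112    0.08314813] [ 0.60007521 -0.09072058  0.09080757]
clip 1377 [ 0.60889129 -0.09826059  0.09630925] [ 0.59620833 -0.1162564   0.08769254] [ 0.62019521 -0.08060659  0.10610722]
prongs 0
```

View pics/wr2z.png

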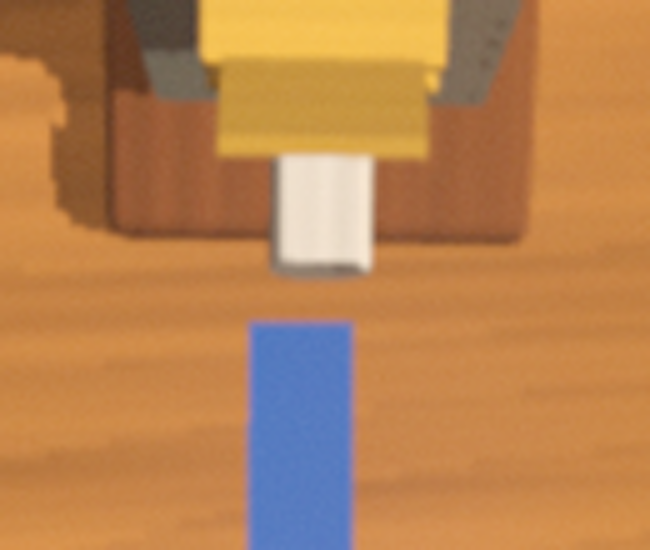

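View pics/si2z.png

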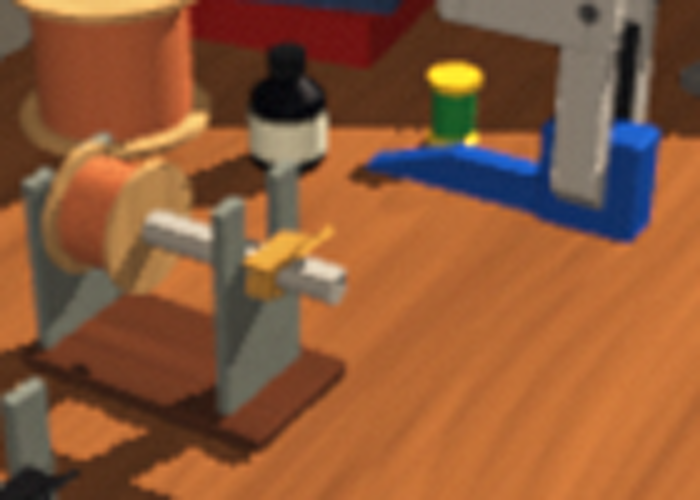

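The blade needs shifting about 3.2 mm in -y. Its yaw already matches. The underside is TCP z minus 15.6 mm, so I'll lower to TCP z of about 0.105.

Call:
step_arm:
  motion:
    - {"linear": [0,-1,-12],"angular": [0,-0.3,0],"claw": 1}
    - {"linear": [0,-2,-28],"angular": [0,-0.3,0],"claw": 1}
    - {"linear": [0,-3,-44],"angular": [0,-0.3,0],"claw": 1}
    - {"linear": [0,-3.2,-56],"angular": [0,-0.3,0],"claw": 1}
    - {"linear": [0,-3.2,-62],"angular": [0,-0.3,0],"claw": 1}
    - {"linear": [0,-3.2,-64],"angular": [0,-0.3,0],"claw": 1}
    - {"linear": [0,-3.2,-64],"angular": [0,-0.3,0],"claw": 1}
    - {"linear": [0,-3.2,-64],"angular": [0,-0.3,0],"claw": 1}

```text
t: 5.43
position: [0.4626, -0.0945, 0.1057]
orientation: [1.0, -0.018, 0.001, -0.001]
contact_force: [0.5, -0.3, -1.3]
opening: 0.0236
```

```bash
cat > w.py <<'E'
from h import *
import sys
tag=sys.argv[1]; snap('wrist','wr'+tag); snap('side','si'+tag)
s=env.state(); print(s['t'],s['position'].round(4),Rot.from_quat(s['orientation']).as_matrix()[:,0].round(4),s['contact_force'].round(1))
p,d,X=pts('wr'+tag); hsv=cv2.cvtColor(p,cv2.COLOR_RGB2HSV);H,S,V=[hsv[...,i].astype(int) for i in range(3)]
Z=X[...,2]; m=(d>0)&(H>100)&(H<130)&(S>100)
B=X[m]; x0=s['position'][0]
for a in np.arange(x0-.02,x0+.11,.01):
    q=B[(B[:,0]>=a)&(B[:,0]<a+.01)]
    if len(q)>20: print((a+.005-x0).round(3),'mid',((q[:,1].min()+q[:,1].max())/2).round(4),'z',np.median(q[:,2]).round(4))
yy=abs(X[...,1]+.1)<.03
q=(d>0)&(S<70)&(V>130)&(abs(Z-.088)<.006)&(X[...,0]<.62)&yy; W=X[q]
if len(W): print('spindle',len(W),W.mean(0).round(4),np.median(W[:,2]).round(4),W.min(0).round(4),W.max(0).round(4))
q=(d>0)&(abs(H-19)<8)&(S>120)&(Z>.086)&(Z<.15)&yy&(X[...,0]<.66); W=X[q]
if len(W): print('clip',len(W),W.mean(0).round(4),W.min(0).round(4),W.max(0).round(4))
p=cv2.imread(f'pics/wr{tag}.png')[:,:,:]; q=cv2.imread(f'pics/si{tag}.png')
cv2.imwrite(f'pics/z{tag}.png',np.hstack([cv2.resize(p[0:200,240:400],(400,500)),cv2.resize(q[130:230,260:340],(400,500),interpolation=2)]))
E
python3 w.py 3
```

```text
5.5333 [ 0.4628 -0.0944  0.106 ] [ 0.9994 -0.0348  0.0024] [-0.1  0.2 -0.5]
-0.015 mid -0.0954 z 0.1358
-0.005 mid -0.0954 z 0.1359
0.005 mid -0.0965 z 0.136
0.015 mid -0.0963 z 0.136
0.025 mid -0.0974 z 0.1094
0.035 mid -0.0965 z 0.1091
0.045 mid -0.0971 z 0.1092
0.055 mid -0.0972 z 0.1091
0.065 mid -0.0975 z 0.1086
0.075 mid -0.098 z 0.1053
0.085 mid -0.0982 z 0.1017
0.095 mid -0.0986 z 0.0982
0.105 mid -0.0991 z 0.0956
spindle 844 [ 0.5924 -0.0979  0.088 ] 0.0887 [ 0.5685 -0.1056  0.0821] [ 0.6019 -0.0903  0.0939]
clip 265 [ 0.5865 -0.0973  0.1049] [ 0.4551 -0.1196  0.1006] [ 0.5987 -0.0715  0.1474]
```

View pics/z3.png

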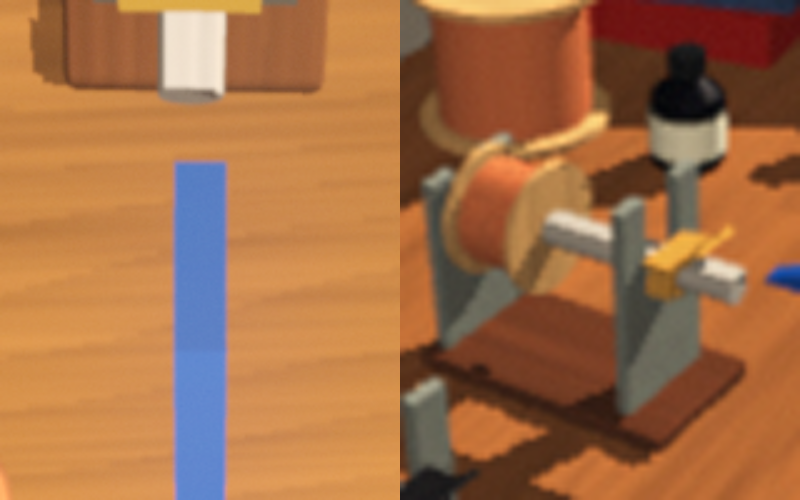

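It's now about 2 mm too far in -y and 3 mm above the spindle. I'll correct both while advancing over the free end.

Call:
step_arm:
  motion:
    - {"linear": [0,1,-1],"angular": [0,0,0],"claw": 1}
    - {"linear": [0,2,-1.7],"angular": [0,0,0],"claw": 1}
    - {"linear": [5,1.8,-1.7],"angular": [0,0,0],"claw": 1}
    - {"linear": [12,1.6,-1.7],"angular": [0,0,0],"claw": 1}
    - {"linear": [20,1.3,-1.7],"angular": [0,0,0],"claw": 1}
    - {"linear": [26,1.1,-1.7],"angular": [0,0,0],"claw": 1}
    - {"linear": [26,1.1,-1.7],"angular": [0,0,0],"claw": 1}
    - {"linear": [26,1.1,-1.7],"angular": [0,0,0],"claw": 1}

```text
t: 6.2
position: [0.4893, -0.0933, 0.1043]
orientation: [1.0, -0.017, 0.001, -0.001]
contact_force: [-0.6, 0.4, -0.9]
opening: 0.0234
```

```bash
python3 w.py 4
```

```text
6.3 [ 0.4886 -0.0932  0.1041] [ 0.9994 -0.0347  0.0016] [ 0.2  0.4 -0.4]
-0.015 mid -0.0943 z 0.1343
-0.005 mid -0.0941 z 0.1344
0.005 mid -0.0953 z 0.1345
0.015 mid -0.0954 z 0.1345
0.025 mid -0.0959 z 0.1085
0.035 mid -0.0955 z 0.1077
0.045 mid -0.0959 z 0.1077
0.055 mid -0.096 z 0.1077
0.065 mid -0.0963 z 0.1073
0.075 mid -0.0966 z 0.1041
0.085 mid -0.0969 z 0.1007
0.095 mid -0.0972 z 0.0971
0.105 mid -0.0973 z 0.0943
spindle 242 [ 0.5947 -0.0985  0.0873] 0.0873 [ 0.585  -0.1054  0.082 ] [ 0.5991 -0.0903  0.0938]
clip 3399 [ 0.6122 -0.0984  0.0953] [ 0.4978 -0.1184  0.0861] [ 0.6287 -0.0703  0.1496]
```

View pics/z4.png

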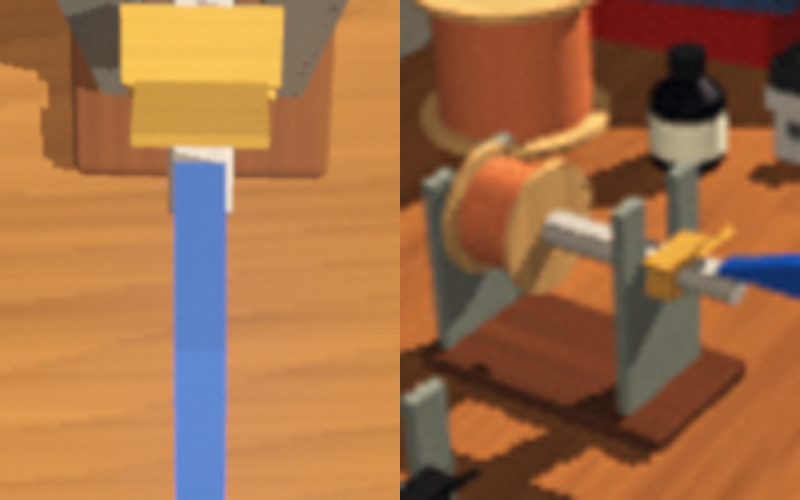

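The blade now sits centred on the spindle, with its tip at the lip (zoom (200,165)). I'll push in slowly and watch the force.

Call:
step_arm:
  motion:
    - {"linear": [4,-0.2,-0.8],"angular": [0,0,0],"claw": 1}
    - {"linear": [8,-0.4,-0.8],"angular": [0,0,0],"claw": 1}
    - {"linear": [12,-0.5,-0.8],"angular": [0,0,0],"claw": 1}
    - {"linear": [16,-0.7,-0.8],"angular": [0,0,0],"claw": 1}
    - {"linear": [20,-0.8,-0.8],"angular": [0,0,0],"claw": 1}
    - {"linear": [23,-0.9,-0.8],"angular": [0,0,0],"claw": 1}
    - {"linear": [26,-1,-0.8],"angular": [0,0,0],"claw": 1}
    - {"linear": [29,-1.1,-0.8],"angular": [0,0,0],"claw": 1}
    - {"linear": [30,-1.1,-0.8],"angular": [0,0,0],"claw": 1}

```text
t: 7.05
position: [0.5188, -0.0942, 0.1031]
orientation: [1.0, -0.017, 0.001, -0.001]
contact_force: [-2.9, 0.4, 0.7]
opening: 0.0237
```

```bash
python3 w.py 5
```

```text
7.15 [ 0.519  -0.0943  0.103 ] [ 0.9994 -0.0346  0.002 ] [-1.8 -0.5 -0.5]
-0.015 mid -0.0952 z 0.1332
-0.005 mid -0.0951 z 0.1333
0.005 mid -0.0952 z 0.1333
0.015 mid -0.0964 z 0.1334
0.025 mid -0.0972 z 0.1068
0.035 mid -0.0964 z 0.1067
0.045 mid -0.0969 z 0.1067
0.055 mid -0.0969 z 0.1068
0.065 mid -0.0973 z 0.1062
0.075 mid -0.0975 z 0.1029
0.085 mid -0.0975 z 0.1005
spindle 79 [ 0.5947 -0.0994  0.0841] 0.0842 [ 0.5373 -0.1077  0.082 ] [ 0.6037 -0.09    0.0928]
clip 2801 [ 0.6148 -0.0985  0.1018] [ 0.5273 -0.1193  0.086 ] [ 0.6342 -0.0714  0.1475]
```

View pics/z5.png

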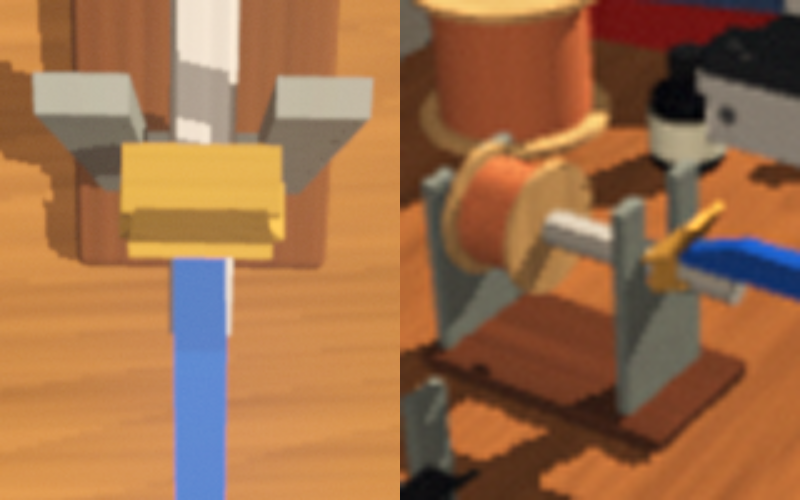

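The tip is under the clip and its lip side is lifting, at low force. Continuing.

Call:
step_arm:
  motion:
    - {"linear": [4,-0.1,0],"angular": [0,0,0],"claw": 1}
    - {"linear": [8,-0.2,0],"angular": [0,0,0],"claw": 1}
    - {"linear": [12,-0.3,0],"angular": [0,0,0],"claw": 1}
    - {"linear": [16,-0.5,0],"angular": [0,0,0],"claw": 1}
    - {"linear": [20,-0.6,0],"angular": [0,0,0],"claw": 1}
    - {"linear": [24,-0.8,0],"angular": [0,0,0],"claw": 1}
    - {"linear": [27,-0.9,0],"angular": [0,0,0],"claw": 1}
    - {"linear": [30,-1,0],"angular": [0,0,0],"claw": 1}
    - {"linear": [30,-1,0],"angular": [0,0,0],"claw": 1}

```text
t: 7.9
position: [0.5499, -0.0955, 0.1032]
orientation: [1.0, -0.017, 0.002, -0.001]
contact_force: [0.2, -0.9, -0.1]
opening: 0.0238
```

```bash
python3 w.py 6
```

```text
8.0 [ 0.5497 -0.0954  0.1032] [ 0.9994 -0.0347  0.0035] [ 0.4 -0.3  0.2]
-0.015 mid -0.0963 z 0.1332
-0.005 mid -0.0964 z 0.1334
0.005 mid -0.0974 z 0.1334
0.015 mid -0.0973 z 0.1335
0.025 mid -0.0973 z 0.1072
0.035 mid -0.0976 z 0.1068
0.045 mid -0.0977 z 0.1069
0.075 mid -0.0987 z 0.1017
0.085 mid -0.0989 z 0.0998
0.095 mid -0.0996 z 0.0964
0.105 mid -0.0997 z 0.0936
spindle 49 [ 0.5894 -0.1003  0.085 ] 0.0845 [ 0.5682 -0.1089  0.0823] [ 0.5959 -0.0905  0.0939]
clip 3136 [ 0.6143 -0.0983  0.1133] [ 0.541  -0.1204  0.0881] [ 0.6339 -0.0725  0.1474]
```

View pics/z6.png

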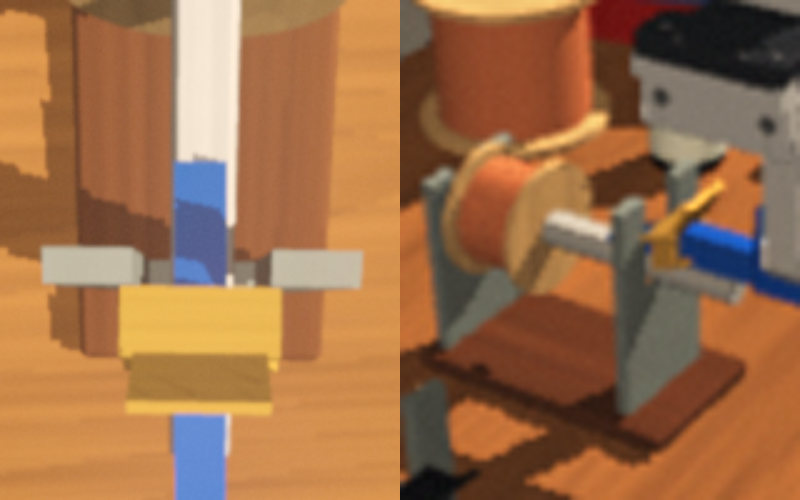

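The clip is riding the top of the ramp at about x 68 on the wedge, and the blade is through the slot. About 22 mm more.

Call:
step_arm:
  motion:
    - {"linear": [4,-0.1,0],"angular": [0,0,0],"claw": 1}
    - {"linear": [8,-0.2,0],"angular": [0,0,0],"claw": 1}
    - {"linear": [12,-0.4,0],"angular": [0,0,0],"claw": 1}
    - {"linear": [16,-0.5,0],"angular": [0,0,0],"claw": 1}
    - {"linear": [19,-0.6,0],"angular": [0,0,0],"claw": 1}
    - {"linear": [22,-0.7,0],"angular": [0,0,0],"claw": 1}
    - {"linear": [22,-0.7,0],"angular": [0,0,0],"claw": 1}
    - {"linear": [22,-0.7,0],"angular": [0,0,0],"claw": 1}

```text
t: 8.67
position: [0.5723, -0.0961, 0.1033]
orientation: [1.0, -0.017, 0.002, -0.001]
contact_force: [-1.4, -0.1, 2.0]
opening: 0.0239
```

```bash
python3 w.py 7
```

```text
8.7667 [ 0.5723 -0.0961  0.1033] [ 0.9994 -0.0347  0.005 ] [ 0.1 -0.1  2.2]
-0.015 mid -0.0967 z 0.1334
-0.005 mid -0.097 z 0.1335
0.005 mid -0.097 z 0.1336
0.015 mid -0.0984 z 0.1337
0.025 mid -0.0995 z 0.1329
0.055 mid -0.0989 z 0.1074
0.065 mid -0.0991 z 0.1062
0.075 mid -0.0995 z 0.1035
0.085 mid -0.0998 z 0.1
0.095 mid -0.1002 z 0.0966
0.105 mid -0.1004 z 0.0939
clip 3426 [ 0.6122 -0.0982  0.1133] [ 0.5641 -0.121   0.0917] [ 0.629  -0.0731  0.1478]
```

View pics/z7.png

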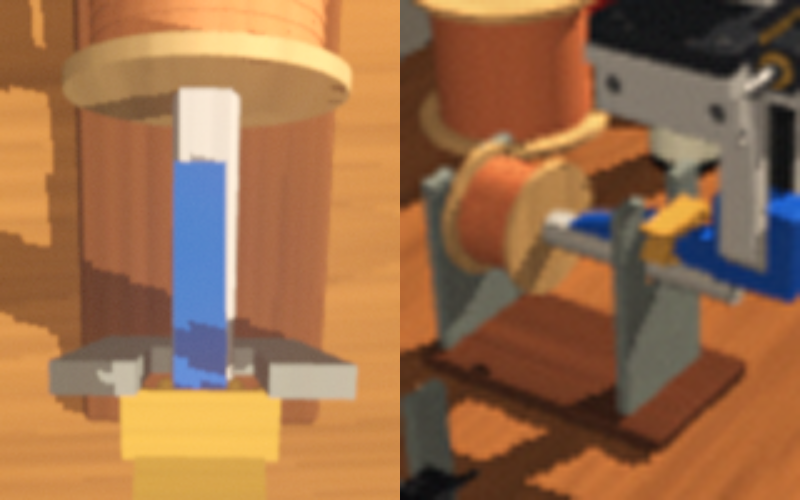

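The clip is seated on the flat of the blade, straddling it at wedge x of about 47. Lift straight up, slowly at first.

Call:
step_arm:
  motion:
    - {"linear": [0,0,2],"angular": [0,0,0],"claw": 1}
    - {"linear": [0,0,5],"angular": [0,0,0],"claw": 1}
    - {"linear": [0,0,9],"angular": [0,0,0],"claw": 1}
    - {"linear": [0,0,14],"angular": [0,0,0],"claw": 1}
    - {"linear": [0,0,20],"angular": [0,0,0],"claw": 1}
    - {"linear": [0,0,26],"angular": [0,0,0],"claw": 1}
    - {"linear": [0,0,32],"angular": [0,0,0],"claw": 1}
    - {"linear": [0,0,38],"angular": [0,0,0],"claw": 1}
    - {"linear": [0,0,42],"angular": [0,0,0],"claw": 1}
    - {"linear": [0,0,44],"angular": [0,0,0],"claw": 1}

```text
t: 9.6
position: [0.5729, -0.0963, 0.1485]
orientation: [1.0, -0.017, 0.003, -0.001]
contact_force: [-0.4, -0.3, -1.5]
opening: 0.0238
```

```bash
python3 w.py 8
```

```text
9.7 [ 0.5727 -0.0963  0.148 ] [ 0.9994 -0.0348  0.0062] [ 0.3 -0.4 -1.9]
-0.015 mid -0.0969 z 0.1785
-0.005 mid -0.0972 z 0.1787
0.005 mid -0.0983 z 0.1788
0.015 mid -0.0987 z 0.179
0.025 mid -0.0999 z 0.1782
0.055 mid -0.0991 z 0.1525
0.065 mid -0.0996 z 0.1522
0.075 mid -0.0997 z 0.1489
0.085 mid -0.1 z 0.1455
0.095 mid -0.1001 z 0.1421
0.105 mid -0.1003 z 0.1394
clip 80 [ 0.6276 -0.0989  0.1409] [ 0.5919 -0.1178  0.1367] [ 0.6294 -0.0802  0.1483]
```

View pics/z8.png

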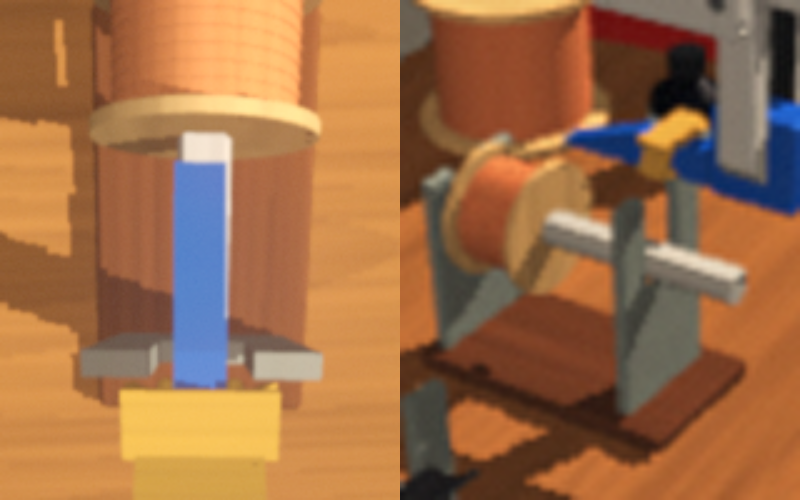

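The clip came away on the wedge and the spindle is bare. Raise further, then carry it gently to the pad.

Call:
step_arm:
  motion:
    - {"linear": [0,0,4],"angular": [0,0,0],"claw": 1}
    - {"linear": [0,0,11],"angular": [0,0,0],"claw": 1}
    - {"linear": [0,0,19],"angular": [0,0,0],"claw": 1}
    - {"linear": [0,0,27],"angular": [0,0,0],"claw": 1}
    - {"linear": [0,0,35],"angular": [0,0,0],"claw": 1}
    - {"linear": [0,0,42],"angular": [0,0,0],"claw": 1}
    - {"linear": [0,0,47],"angular": [0,0,0],"claw": 1}
    - {"linear": [0,0,49],"angular": [0,0,0],"claw": 1}
    - {"linear": [0,0,49],"angular": [0,0,0],"claw": 1}

```text
t: 10.45
position: [0.5731, -0.0964, 0.1979]
orientation: [1.0, -0.017, 0.004, -0.0]
contact_force: [-0.5, 0.2, -1.7]
opening: 0.0238
```

Call:
step_arm:
  motion:
    - {"linear": [-1,4,0],"angular": [0,0,0],"claw": 1}
    - {"linear": [-3,12,0],"angular": [0,0,-0.3],"claw": 1}
    - {"linear": [-6,24,0],"angular": [0,0,-0.6],"claw": 1}
    - {"linear": [-10,38,0],"angular": [0,0,-0.9],"claw": 1}
    - {"linear": [-14,54,0],"angular": [0,0,-1.2],"claw": 1}
    - {"linear": [-18,70,0],"angular": [0,0,-1.5],"claw": 1}
    - {"linear": [-22,86,0],"angular": [0,0,-1.8],"claw": 1}
    - {"linear": [-26,102,0],"angular": [0,0,-2.1],"claw": 1}
    - {"linear": [-29,114,0],"angular": [0,0,-2.3],"claw": 1}
    - {"linear": [-31,122,0],"angular": [0,0,-2.5],"claw": 1}

```text
t: 11.28
position: [0.5411, 0.0277, 0.1976]
orientation: [0.999, -0.038, 0.003, -0.001]
contact_force: [-1.5, -0.3, -1.4]
opening: 0.024
```

Call:
step_arm:
  motion:
    - {"linear": [-1,6,0],"angular": [0,0,0],"claw": 1}
    - {"linear": [-4,16,0],"angular": [0,0,-0.3],"claw": 1}
    - {"linear": [-7,28,0],"angular": [0,0,-0.6],"claw": 1}
    - {"linear": [-11,42,0],"angular": [0,0,-0.9],"claw": 1}
    - {"linear": [-15,58,0],"angular": [0,0,-1.2],"claw": 1}
    - {"linear": [-19,74,0],"angular": [0,0,-1.6],"claw": 1}
    - {"linear": [-23,90,0],"angular": [0,0,-2.0],"claw": 1}
    - {"linear": [-27,106,0],"angular": [0,0,-2.4],"claw": 1}
    - {"linear": [-30,118,0],"angular": [0,0,-2.7],"claw": 1}
    - {"linear": [-32,126,0],"angular": [0,0,-3],"claw": 1}

```text
t: 12.12
position: [0.5086, 0.155, 0.1975]
orientation: [0.998, -0.065, 0.003, -0.001]
contact_force: [-0.4, 0.1, -1.3]
opening: 0.0239
```

```bash
python3 - <<'E'
from h import *
snap('wrist','wr9'); snap('side','si9'); s=env.state(); print(s['t'],s['position'],Rot.from_quat(s['orientation']).as_matrix()[:,0].round(4),s['joints'].round(2),s['contact_force'])
E
```

```text
12.2167 [0.50875537 0.15475566 0.19752331] [ 0.9918 -0.1276  0.0065] [ 0.13  0.12  1.66 -0.    1.36  1.83] [-0.16673406  0.49978953 -1.44551604]
```

View pics/wr9.png

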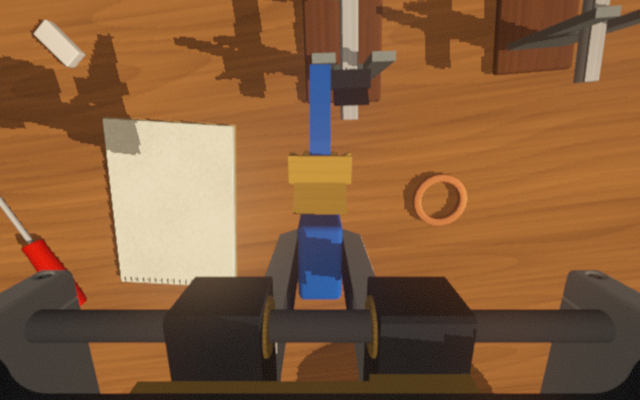

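The wrist view shows the clip still on the blade at (320,183). The pad spans (104,119), (235,125), (236,277) and (121,282), with its spiral on the near edge. I'll check its pose from this view.

```bash
python3 - <<'E'
from h import *
c=np.array([ray('wr9',u,v,.01) for u,v in [(104,119),(235,125),(236,277),(121,282)]]); print(c.round(4),c.mean(0))
for a,b in [(0,1),(1,2),(2,3),(3,0)]: e=c[b]-c[a]; print(np.linalg.norm(e).round(4),np.degrees(np.arctan2(e[1],e[0])).round(1))
p,d,X=pts('wr9'); hsv=cv2.cvtColor(p,cv2.COLOR_RGB2HSV)
m=(d>0)&(hsv[...,1]<90)&(abs(X[...,2]-.01)<.006)&(X[...,1]>.2); print(m.sum(), np.median(X[m][:,2]),cv2.minAreaRect(X[m][:,:2].astype(np.float32)*1000))
E
```

```text
[[0.6159 0.3924 0.01  ]
 [0.5899 0.2431 0.01  ]
 [0.3973 0.2803 0.01  ]
 [0.4096 0.4338 0.01  ]] [0.50318212 0.33738761 0.01      ]
0.1516 -99.9
0.1962 169.1
0.154 85.4
0.2104 -11.3
20589 0.010484536899943109 ((533.191650390625, 377.0231628417969), (306.75830078125, 261.3863525390625), 55.23211669921875)
```

This agrees with the earlier fit (centre about (0.502, 0.340), axis -11°). Carry on over the pad.

Call:
step_arm:
  motion:
    - {"linear": [-1,5,0],"angular": [0,0,-0.1],"claw": 1}
    - {"linear": [-3,13,0],"angular": [0,0,-0.3],"claw": 1}
    - {"linear": [-6,24,0],"angular": [0,0,-0.5],"claw": 1}
    - {"linear": [-9,36,0],"angular": [0,0,-0.7],"claw": 1}
    - {"linear": [-12,49,0],"angular": [0,0,-0.9],"claw": 1}
    - {"linear": [-15,62,0],"angular": [0,0,-1.1],"claw": 1}
    - {"linear": [-18,74,0],"angular": [0,0,-1.3],"claw": 1}
    - {"linear": [-21,85,0],"angular": [0,0,-1.5],"claw": 1}
    - {"linear": [-23,93,0],"angular": [0,0,-1.7],"claw": 1}
    - {"linear": [-24,97,0],"angular": [0,0,-1.8],"claw": 1}

```text
t: 13.05
position: [0.4845, 0.2527, 0.1975]
orientation: [0.997, -0.079, 0.003, -0.001]
contact_force: [-0.4, -0.1, -1.2]
opening: 0.0235
```

Call:
step_arm:
  motion:
    - {"linear": [-1,5,0],"angular": [0,0,-0.1],"claw": 1}
    - {"linear": [-3,13,0],"angular": [0,0,-0.3],"claw": 1}
    - {"linear": [-6,24,0],"angular": [0,0,-0.5],"claw": 1}
    - {"linear": [-9,36,0],"angular": [0,0,-0.7],"claw": 1}
    - {"linear": [-12,49,0],"angular": [0,0,-0.9],"claw": 1}
    - {"linear": [-15,62,0],"angular": [0,0,-1.1],"claw": 1}
    - {"linear": [-18,74,0],"angular": [0,0,-1.3],"claw": 1}
    - {"linear": [-21,85,0],"angular": [0,0,-1.5],"claw": 1}
    - {"linear": [-23,93,0],"angular": [0,0,-1.7],"claw": 1}
    - {"linear": [-24,95,0],"angular": [0,0,-1.8],"claw": 1}

```text
t: 13.88
position: [0.46, 0.3492, 0.1975]
orientation: [0.996, -0.094, 0.003, -0.001]
contact_force: [0.4, 0.0, -1.3]
opening: 0.0236
```

Call:
step_arm:
  motion:
    - {"linear": [0,0,-4],"angular": [0,0.1,0],"claw": 1}
    - {"linear": [0,0,-12],"angular": [0,0.2,0],"claw": 1}
    - {"linear": [0,0,-24],"angular": [0,0.3,0],"claw": 1}
    - {"linear": [0,0,-38],"angular": [0,0.3,0],"claw": 1}
    - {"linear": [0,0,-54],"angular": [0,0.3,0],"claw": 1}
    - {"linear": [0,0,-70],"angular": [0,0.3,0],"claw": 1}
    - {"linear": [0,0,-86],"angular": [0,0.3,0],"claw": 1}
    - {"linear": [0,0,-98],"angular": [0,0.3,0],"claw": 1}
    - {"linear": [0,0,-106],"angular": [0,0.3,0],"claw": 1}
    - {"linear": [0,0,-110],"angular": [0,0.3,0],"claw": 1}

```text
t: 14.72
position: [0.459, 0.3481, 0.0853]
orientation: [0.995, -0.095, -0.001, 0.0]
contact_force: [-0.0, -1.1, -1.2]
opening: 0.0241
```

```bash
python3 - <<'E'
from h import *
snap('wrist','wr10'); snap('side','si10'); s=env.state(); print(s['t'],s['position'],Rot.from_quat(s['orientation']).as_matrix().round(4),s['joints'].round(2),s['contact_force'])
p,d,X=pts('wr10'); hsv=cv2.cvtColor(p,cv2.COLOR_RGB2HSV);H,S,V=[hsv[...,i].astype(int) for i in range(3)]
m=(d>0)&(H>100)&(H<130)&(S>100); B=X[m]; dr=np.array([np.cos(np.radians(-11)),np.sin(np.radians(-11))]); t=(B[:,:2]-s['position'][:2])@dr
for a in np.arange(-.02,.11,.01):
    k=(t>=a)&(t<a+.01)
    if k.sum()>20: print(round(a+.005,3),np.median(B[k,2]).round(4))
m=(d>0)&(abs(H-19)<8)&(S>120)&(X[...,2]>.05)&(X[...,2]<.10)&(np.linalg.norm(X[...,:2]-s['position'][:2],axis=-1)<.1)
C=X[m]; tc=(C[:,:2]-s['position'][:2])@dr; print('clip',len(C),np.percentile(tc,[1,50,99]),np.percentile(C[:,2],[1,50,99]))
a=cv2.imread('pics/wr10.png');b=cv2.imread('pics/si10.png'); cv2.imwrite('pics/z10.png',np.hstack([cv2.resize(a,(400,250)),cv2.resize(b,(400,250))]))
E
```

```text
14.8167 [0.45956931 0.34866276 0.08649647] [[ 9.821e-01 -1.885e-01 -2.000e-04]
 [-1.885e-01 -9.821e-01  1.000e-04]
 [-2.000e-04 -1.000e-04 -1.000e+00]] [0.5  0.33 1.64 0.   1.16 2.26] [ 0.31514021  1.42037714 -1.23090734]
-0.015 0.1154
-0.005 0.1155
0.015 0.1156
0.105 0.0752
clip 2739 [0.02950599 0.04279925 0.05495861] [0.09013505 0.0926956  0.09982688]
```

View pics/z10.png

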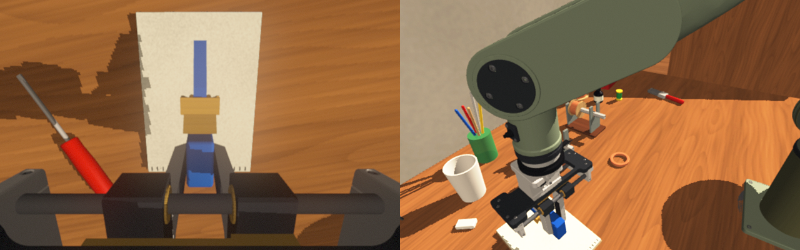

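The clip is still on the blade, spanning about x 39–55, over the pad and level. The underside is about 60 mm above the pad top, so I'll lower to just above contact.

Call:
step_arm:
  motion:
    - {"linear": [0,0,-5],"angular": [0,0,0],"claw": 1}
    - {"linear": [0,0,-13],"angular": [0,0,0],"claw": 1}
    - {"linear": [0,0,-23],"angular": [0,0,0],"claw": 1}
    - {"linear": [0,0,-33],"angular": [0,0,0],"claw": 1}
    - {"linear": [0,0,-42],"angular": [0,0,0],"claw": 1}
    - {"linear": [0,0,-49],"angular": [0,0,0],"claw": 1}
    - {"linear": [0,0,-54],"angular": [0,0,0],"claw": 1}
    - {"linear": [0,0,-57],"angular": [0,0,0],"claw": 1}
    - {"linear": [0,0,-58],"angular": [0,0,0],"claw": 1}
    - {"linear": [0,0,-58],"angular": [0,0,0],"claw": 1}

```text
t: 15.65
position: [0.4596, 0.3487, 0.0283]
orientation: [0.996, -0.095, -0.0, -0.0]
contact_force: [-0.1, -0.2, -1.5]
opening: 0.0239
```

Call:
step_arm:
  motion:
    - {"linear": [0,0,-0.5],"angular": [0,0,0],"claw": 1}
    - {"linear": [0,0,-1],"angular": [0,0,0],"claw": 1}
    - {"linear": [0,0,-1],"angular": [0,0,0],"claw": 1}
    - {"linear": [0,0,-1],"angular": [0,0,0],"claw": 1}

```text
t: 15.98
position: [0.4598, 0.3488, 0.0277]
orientation: [0.996, -0.095, 0.0, -0.0]
contact_force: [0.3, 0.7, -1.8]
opening: 0.0238
```

Call:
step_arm:
  motion:
    - {"linear": [0,0,-0.7],"angular": [0,0,0],"claw": 1}
    - {"linear": [0,0,-1.4],"angular": [0,0,0],"claw": 1}
    - {"linear": [0,0,-1.4],"angular": [0,0,0],"claw": 1}
    - {"linear": [0,0,-1.4],"angular": [0,0,0],"claw": 1}

```text
t: 16.32
position: [0.4598, 0.3488, 0.0262]
orientation: [0.996, -0.095, 0.0, -0.0]
contact_force: [-0.2, -0.3, -1.2]
opening: 0.024
```

Call:
step_arm:
  motion:
    - {"linear": [0,0,-0.4],"angular": [0,0,0],"claw": 1}
    - {"linear": [0,0,-0.8],"angular": [0,0,0],"claw": 1}
    - {"linear": [0,0,-0.8],"angular": [0,0,0],"claw": 1}

```text
t: 16.57
position: [0.4598, 0.3488, 0.0256]
orientation: [0.996, -0.095, 0.0, -0.0]
contact_force: [-0.4, -1.2, 0.5]
opening: 0.0238
```

Contact is starting: the force has gone from -1.4 to +0.5 N. Release gently, opening only partway.

Call:
step_arm:
  motion:
    - {"linear": [0,0,-0.3],"angular": [0,0,0],"claw": 0.4}
    - {"linear": [0,0,-0.3],"angular": [0,0,0],"claw": 0.3}
    - {"linear": [0,0,0],"angular": [0,0,0],"claw": 0.2}
    - {"linear": [0,0,0],"angular": [0,0,0],"claw": 0.1}
    - {"linear": [0,0,0],"angular": [0,0,0],"claw": 0}
    - {"linear": [0,0,0],"angular": [0,0,0],"claw": 0}
    - {"linear": [0,0,0],"angular": [0,0,0],"claw": 0}

```text
t: 17.15
position: [0.4598, 0.3488, 0.0256]
orientation: [0.996, -0.095, 0.0, -0.0]
contact_force: [0.5, -0.2, -0.5]
opening: 0.047
```

Call:
step_arm:
  motion:
    - {"linear": [0,0,4],"angular": [0,0,0],"claw": 0}
    - {"linear": [0,0,12],"angular": [0,0,0],"claw": 0}
    - {"linear": [0,0,25],"angular": [0,0,0],"claw": 0}
    - {"linear": [0,0,45],"angular": [0,0,0],"claw": 0}
    - {"linear": [0,0,70],"angular": [0,0,0],"claw": 0}
    - {"linear": [0,0,95],"angular": [0,0,0],"claw": 0}
    - {"linear": [0,0,120],"angular": [0,0,0],"claw": 0}
    - {"linear": [0,0,140],"angular": [0,0,0],"claw": 0}
    - {"linear": [0,0,150],"angular": [0,0,0],"claw": 0}
    - {"linear": [0,0,150],"angular": [0,0,0],"claw": 0}

```text
t: 17.98
position: [0.462, 0.3501, 0.1801]
orientation: [0.996, -0.095, 0.003, -0.002]
contact_force: [1.4, 0.7, 0.7]
opening: 0.0469
```

```bash
python3 - <<'E'
from h import *
snap('wrist','wr11'); snap('side','si11'); snap('scene','sc11'); s=env.state(); print(s['t'],s['position'],s['contact_force'].round(1),s['opening'])
p,d,X=pts('wr11'); hsv=cv2.cvtColor(p,cv2.COLOR_RGB2HSV);H,S,V=[hsv[...,i].astype(int) for i in range(3)]
m=(d>0)&(H>100)&(H<130)&(S>100); B=X[m]; dr=np.array([np.cos(np.radians(-11)),np.sin(np.radians(-11))]); t=(B[:,:2]-s['position'][:2])@dr
for a in np.arange(-.02,.11,.01):
    k=(t>=a)&(t<a+.01)
    if k.sum()>20: print(round(a+.005,3),np.median(B[k,2]).round(4))
m=(d>0)&(abs(H-19)<8)&(S>120)&(X[...,2]>.024)&(X[...,2]<.06)&(np.linalg.norm(X[...,:2]-s['position'][:2],axis=-1)<.1)
C=X[m]; tc=(C[:,:2]-s['position'][:2])@dr; print('clip',len(C),np.percentile(tc,[1,50,99]),np.percentile(C[:,2],[1,50,99]))
E
```

```text
18.1333 [0.45903297 0.34834755 0.17453118] [ 0.6 -0.3 -0.5] 0.046851596770571304
-0.015 0.0557
-0.005 0.0557
0.005 0.0559
0.015 0.0558
clip 918 [0.02706638 0.04252608 0.05627916] [0.03048929 0.03291723 0.04404887]
```

View pics/wr11.png

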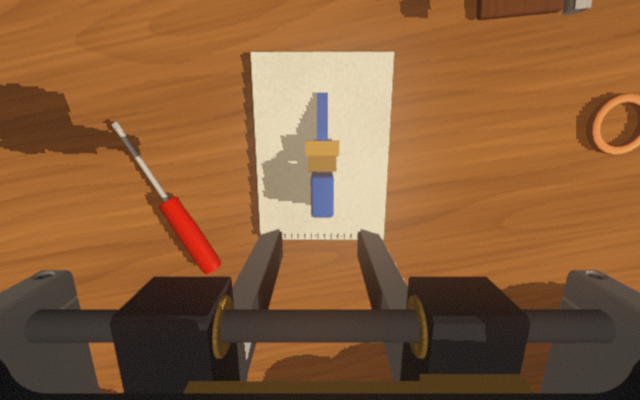

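View pics/sc11.png

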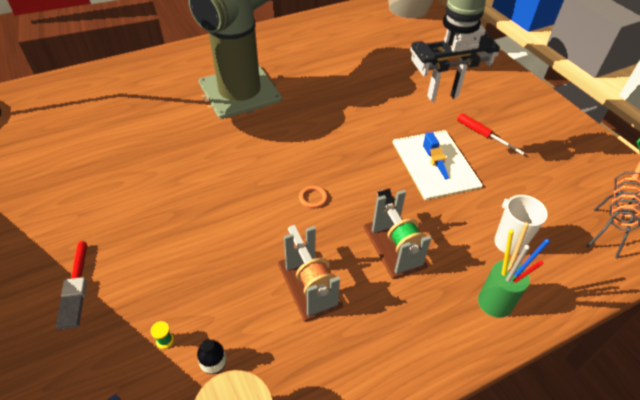

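The wedge with the clip across its blade (wrist view (322,155)) lies on the pad, and the gripper is clear. The copper spindle is bare and the green stand is untouched. I'll let the arm settle, then hand in.

Call:
step_arm:
  motion:
    - {"linear": [0,0,0],"angular": [0,0,0],"claw": 0}
    - {"linear": [0,0,0],"angular": [0,0,0],"claw": 0}
    - {"linear": [0,0,0],"angular": [0,0,0],"claw": 0}

```text
t: 18.38
position: [0.4581, 0.3479, 0.1729]
orientation: [0.996, -0.095, -0.002, 0.001]
contact_force: [-0.1, 0.8, 0.6]
opening: 0.047
```

```bash
python3 -c "
from workcell import env
print(env.hand_in()); s=env.state(); print(s['t'],s['contact_force'])"
```

```text
the job is handed in; nothing more can be done
None
the job is handed in; nothing more can be done
```

The brass clip is off the copper spool's spindle, and the wedge is on the white pad with the clip still straddling its blade. I gripped only the wedge by its handle, slid it along the spindle under the clip, lifted both off together and let go on the pad. I handed in at 18.4 s of the 61 s allowed.

**Last checks, from the pictures and readings after release:**
- **Wedge:** it lies flat on the pad. Its handle top measured 55.8 mm against 55 mm expected.
- **Clip:** it sits at about x 46–48 on the wedge, inside the 40–54 range. Its crown top measured 33 mm high (31 mm expected).
- **Stands:** the copper spindle is bare, and the green stand with its black clip is untouched.
- **Robot:** the gripper is open and about 15 cm above the pad. The force readings I took never went above about 3 N.

**Disagreements:** the scene and side cameras differed by about 3 mm, so I used the wrist camera for the final alignment. My first sideways correction there overshot by about 2 mm, and I fixed it before the blade touched the clip. None of the checks failed.

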